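# Scrub a tumbler with the bottle brush and hold the brush up level over the drip tray

### The job

The bottle brush stands in one of the steel tumblers on the study desk: take it by the handle and scrub that tumbler with two full strokes, each time drawing the brush about half-way up the tumbler and pushing it back down to the bottom. Then draw the brush right out, turn it from upright to about level (it may slope by up to 25 degrees) and finish while still holding it there, raised about 25 cm above the desk with its bristle head over the ribbed grey drip tray. Leave the tumbler standing where it is and do not knock or shift the other things on the desk.

Things in the scene. Friction and masses are not known exactly. Their poses are not given: they have to be found in the camera images.
- brush: bottle brush, 240 mm long, about 90 g, loose, standing head down in the tumbler on its flat foot. Origin: centre of its foot; its z axis runs along the brush from the bristle head to the handle's end (up at the start). From the foot: stiff white bristle head, diameter 60 mm, 0 to 90 mm; thin steel stem, diameter 8 mm, 90 to 125 mm; plain round white plastic handle, diameter 20 mm, 125 to 240 mm. Round all over: it may be gripped at any yaw
- brush_grip (a point): point on the brush's axis to grip the handle: 205 mm from the foot, 35 mm below the handle's end, about 211 mm above the desk at the start, 91 mm above the tumbler's rim
- brush_mid (a point): the middle of the brush, on its axis, 120 mm from the foot; same axes as the brush
- brush_head (a point): the middle of the bristle head, on the axis, 45 mm from the foot, 160 mm from the grip point
- brush_foot (a point): the centre of the brush's flat foot, at the far end of the bristle head
- tumbler: plain steel tumbler with the brush in it, 0.35 kg, loose, open at the top: outer diameter 80 mm, 120 mm tall, wall 4 mm (inner diameter 72 mm), inner floor 6 mm above the desk. Origin: centre of its underside; z axis up
- tumbler_in (a point): centre of the inner floor of the tumbler with the brush, 6 mm above the desk, 114 mm below the rim; z axis up
- tumbler_mid (a point): centre of the tumbler with the brush, half-way up (60 mm)
- tray: fixed low ribbed dark-grey plastic drip tray lying on the desk, 240 mm (its x) by 180 mm (its y), 22 mm high. Origin: centre of its underside
- spare: an empty steel tumbler of the same make, 80 mm diameter, 120 mm tall, to be left alone. Origin: centre of its underside
- spare_mid (a point): centre of the empty tumbler, half-way up
- penpot: square black pen pot, 75 mm wide, 100 mm tall, with pens that reach 165 mm above the desk, to be left alone. Origin: centre of its underside
- penpot_mid (a point): centre of the pen pot, half-way up the pot (50 mm)
- mug: white ceramic mug, 80 mm diameter, 92 mm tall, to be left alone; origin: centre of its underside
- phone: black phone lying flat, 155 x 74 x 9 mm, to be left alone; origin: centre of its underside
- pills: small white jar, 48 mm diameter, 80 mm tall, to be left alone; origin: centre of its underside
- tape: roll of tape lying flat, 84 mm diameter, 20 mm high, to be left alone; origin: centre of its underside
- calculator: pocket calculator lying flat, 130 x 75 x 14 mm, to be left alone; origin: centre of its underside

How it is judged:
By the outcome, as a careful person would: the job done as asked, in the order asked, and still so for the second after the job is handed in, while the arm keeps its last pose, push and grip.
It also fails if it takes over 42 s, if anything falls off the work surface, if the arm or the gripper's body presses on something with over 40 N, if the wrist force passes 120 N, or if a joint passes its speed limit or range.

### The arm

A 6-joint arm with a two-finger parallel gripper is mounted at the origin on the work surface. World frame = base frame: x ahead of the robot, y to its left, z up, the work surface at z = 0. Lengths are in m, angles in rad, forces in N, time in s.
With the tool pointing down it reaches from about 0.4 to 0.825 m from the base axis. Payload 7 kg.
Tool frame: the origin (TCP) lies on the centre line of the jaws, within the pads' length; the fingertips stand arm.tip_reach ahead of it and the grasp point (between the pads) lies 5 mm behind it (arm.tip_reach is the distance from the TCP to the fingertips, in m); z points along the fingers, y is the line along which they close (so a half turn about z gives the same grasp; the last joint's range is limited). The gripper opens to 88 mm and grips with 3 to 60 N. Pads are 19 mm wide; open, the fingers measure 130 mm over their backs; the gripper's body (78 mm by 193 mm) begins 47 mm behind the grasp point.
Start: joints at [-1.02, 0.359, 0.012, 0, -1.224, -0.288], TCP at [0.175, -0.652, 0.241] pointing down, gripper open.
Joint ranges: [-3.07, 3.07], [-1.43, 2.12], [-1.02, 1.25], [-3.03, 1.67], [-3.05, -0], [-3.03, 3.03]. Speed limits (rad/s): [2.39, 2.39, 3.01, 3.14, 3.14, 3.14].

### API

Orientations are given as [roll, pitch, yaw] about the fixed x, y, z axes, in that order (R = Rz(yaw) Ry(pitch) Rx(roll)).
In Python, from station import status, optics, order, arm gives the robot as it stands. The module is installed in compiled form; this text tells all that it offers.
- The arm moves only by the shell command python3 -m jog 'ROWS' [FORCE]. ROWS is JSON, a list of rows, each a list of 3 entries, a list of its own where there are three numbers: the gripper command: -1 is shut, 1 is fully open, values between are in proportion, then the shift along the tool's x, y, z in mm, then the turn about the tool's z in rad. A call has 1 to 20 rows; each row is the pose to reach, as a shift and turn from the pose commanded when the call began, along the tool's axes at that moment; what a row does not reach only later rows make up. A row lasts 1/8 s, in which the tool goes at most 62.5 mm and 10.7 degrees, less where a joint would pass 70% of its speed; a pose out of reach is approached as far as the arm can. A call with a gripper value outside its range is refused whole. The fingers move at their own pace and stop on an object; FORCE is the grip in N (left out, the last holds). Time passes only in rows, so rows that repeat a pose let the fingers close. It gives the time, the measured TCP pose, the force, the opening and the grip force at its end, in the units of the state.
- status.get_state(): the state, without advancing time (a new reading comes with each control period).
- optics.grab_frame(name): name is "side" or "top"; returns a dict with "color" (400x640x3 uint8, red, green, blue), "mtx" (3x3 intrinsics, pixels), "cam_to_world" (4x4, takes a point from camera to world coordinates). Camera axes: x right, y down, z forward; pixel columns grow to the right and rows downward; lengths in m; the calibration is good to about 2 mm. A picture is of the moment at which its call begins. There is no depth.
- order.job_done(): hands the job in; it is judged then, once.
The state is a dict: "t": time; "q": joint angles; "qd": joint speeds; "joint_efforts": joint torques, N m; "eef_pos": TCP position; "ee_rot": TCP orientation; "force": force on the tool from outside, world axes, zero at the start; "moment": the same for the moment, N m; "width": finger opening in m; "gripper_force": force on a finger pad.
Only numpy, scipy, OpenCV 4.12 (cv2) and the standard library are available. Lean on these libraries where they do the work, as an engineer would, in place of code of your own. Each camera call takes 0.05 s, during which the arm holds its last target. There are 200 camera calls.

## Working session

There is one attempt and no reset: what is moved stays moved. The work goes in short steps, Python scripts to look and compute and a shell command to move; the robot and the scene stay as the last step left them, time stands still between calls to the robot, and variables do not carry over. Pictures are saved under pics/ and viewed, at most 10 in all, crops included, and the job is handed in when it is done.

```bash
mkdir -p pics
python3 - <<'E'
from station import status, optics, arm
import cv2,numpy as np
print(status.get_state(), arm.tip_reach)
for n in("top","side"):
    f=optics.grab_frame(n); cv2.imwrite(f"pics/{n}0.png",f["color"][:,:,::-1]); print(n,f["mtx"].tolist(),np.round(f["cam_to_world"],4).tolist())
E
```

```text
{'t': 0.0, 'q': array([-1.01993178e+00,  3.59362647e-01,  1.10744071e-02, -3.63547586e-04,
       -1.22409581e+00, -2.88124222e-01]), 'qd': array([ 1.30359316e-04, -5.80873267e-04, -1.04125716e-03, -2.47376510e-05,
       -1.06065448e-03,  2.36847628e-03]), 'joint_efforts': array([ 1.60618525e-03, -5.82715952e+01,  2.93046838e+01,  6.99696645e+00,
        6.85940424e-03, -1.86377606e-04]), 'eef_pos': array([ 0.17519379, -0.65139015,  0.2396427 ]), 'ee_rot': array([ 3.13997326e+00, -1.23530896e-04, -2.87897603e+00]), 'force': array([-0.2534179 , -1.12396531,  0.32530726]), 'moment': array([ 0.05359419, -0.01244654,  0.04370208]), 'gripper_force': 0.0, 'width': 0.08764427450991318} 0.014
top [[466.0160072073471, 0.0, 317.0150761350266], [0.0, 466.0160072073471, 198.56548663823565], [0.0, 0.0, 1.0]] [[-0.0082, -0.9947, 0.1027, 0.4426], [-0.9998, 0.0064, -0.0183, -0.0375], [0.0175, -0.1028, -0.9945, 1.3759], [0.0, 0.0, 0.0, 1.0]]
side [[401.43129036428576, 0.0, 314.7446938659478], [0.0, 401.43129036428576, 204.66156499867466], [0.0, 0.0, 1.0]] [[-0.7897, -0.3277, 0.5186, -0.1391], [-0.613, 0.4542, -0.6465, 0.8469], [-0.0237, -0.8285, -0.5595, 0.9042], [0.0, 0.0, 0.0, 1.0]]
```

View pics/top0.png

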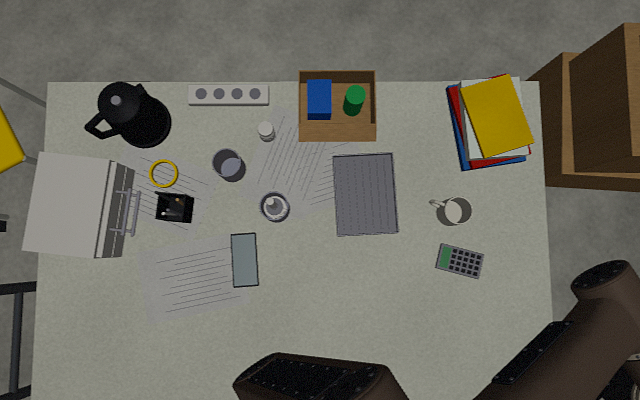

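View pics/side0.png

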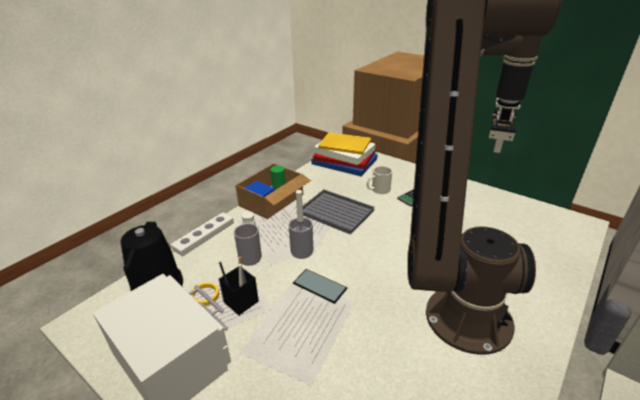

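```bash
cat > h.py <<'E'
from station import status, optics, arm
import cv2,numpy as np
np.set_printoptions(precision=4,suppress=True)
def ray(f,u,v,z):
    d=f["cam_to_world"][:3,:3]@np.linalg.solve(f["mtx"],[u,v,1.]);o=f["cam_to_world"][:3,3]
    return o+d*(z-o[2])/d[2]
def proj(f,p):
    T=f["cam_to_world"];c=f["mtx"]@(T[:3,:3].T@(np.array(p)-T[:3,3]));return c[:2]/c[2]
def crop(f,x0,y0,w,h,s,name):
    cv2.imwrite(name,cv2.resize(f["color"][y0:y0+h,x0:x0+w,::-1],None,fx=s,fy=s,interpolation=cv2.INTER_CUBIC))
E
python3 - <<'E'
from h import *
t=optics.grab_frame("top");s=optics.grab_frame("side")
a=cv2.resize(t["color"][180:230,245:305,::-1],(480,400),interpolation=cv2.INTER_CUBIC)
b=cv2.resize(s["color"][180:265,280:325,::-1],(212,400),interpolation=cv2.INTER_CUBIC)
cv2.imwrite("pics/c1.png",np.hstack([a,b]))
# tray corners
g=cv2.cvtColor(t["color"],cv2.COLOR_RGB2GRAY);m=(g[140:250,325:410]<140).astype(np.uint8)*255
m=cv2.morphologyEx(m,cv2.MORPH_CLOSE,np.ones((5,5)))
c=max(cv2.findContours(m,0,2)[0],key=cv2.contourArea)+np.array([325,140]);r=cv2.minAreaRect(c);print(r)
print("tray",ray(t,*r[0],.022),[ray(t,*p,.022) for p in cv2.boxPoints(r)])
E
```

```text
((366.9999694824219, 194.49996948242188), (83.99998474121094, 108.99998474121094), -0.0)
tray [ 0.5934 -0.2089  0.022 ] [array([ 0.4357, -0.0842,  0.022 ]), array([ 0.7565, -0.0874,  0.022 ]), array([ 0.7555, -0.337 ,  0.022 ]), array([ 0.4337, -0.3278,  0.022 ])]
```

View pics/c1.png

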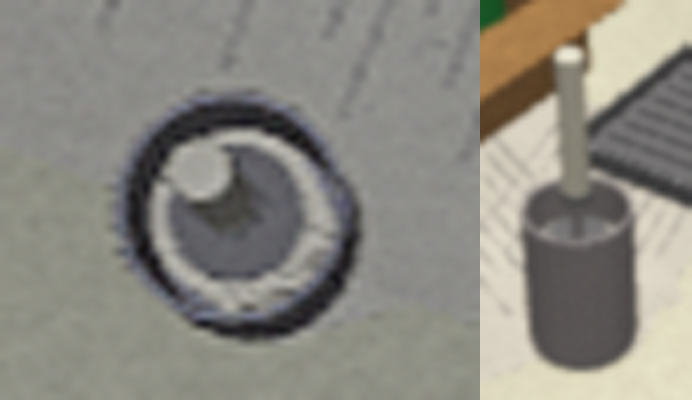

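Run:
```python
from h import *
t=optics.grab_frame("top");s=optics.grab_frame("side")
print("handle end",ray(t,244.5+199/8,179.5+169/8,.246),ray(s,279.5+89/4.71,179.5+55/4.706,.246))
print("rim",ray(t,244.5+240/8,179.5+212/8,.12))
print("rim side",ray(s,279.5+(578-480)/4.71,179.5+212/4.706,.12))
for p in[(333,156),(393,153),(398,233),(337,236)]:print("tray",ray(t,*p,.022))
for p in[(431,202),(440,245),(299,140),(376,140)]:print("oth",ray(t,*p,.05))
for p in[(215,165),(155,205),(232,235),(258,286)]:print("oth",ray(t,*p,.1))
```

```text
handle end [0.555  0.0577 0.246 ] [0.5575 0.0573 0.246 ]
rim [0.5528 0.0545 0.12  ]
rim side [0.5549 0.0598 0.12  ]
tray [ 0.7084 -0.1105  0.022 ]
tray [ 0.7165 -0.2884  0.022 ]
tray [ 0.4802 -0.297   0.022 ]
tray [ 0.4729 -0.1194  0.022 ]
oth [ 0.5675 -0.389   0.05  ]
oth [ 0.4445 -0.4106  0.05  ]
oth [ 0.7504 -0.011   0.05  ]
oth [ 0.7494 -0.2346  0.05  ]
oth [0.6694 0.2202 0.1   ]
oth [0.5595 0.382  0.1   ]
oth [0.4761 0.1714 0.1   ]
oth [0.3385 0.1001 0.1   ]
```

```bash
python3 -m jog '[[0.2,[0,0,-60],0],[0.2,[-50,53,-60],0.05],[0.2,[-92,98,-60],0.1],[0.2,[-138,146,-60],0.15],[0.2,[-184,195,-60],0.2],[0.2,[-230,244,-60],0.263],[0.2,[-276,293,-60],0.263],[0.2,[-322,342,-60],0.263],[0.2,[-368,391,-60],0.263],[0.2,[-414,439,-60],0.263],[0.2,[-460,488,-60],0.263],[0.2,[-506,537,-60],0.263],[0.2,[-530,563,-60],0.263],[0.2,[-545,578,-60],0.263],[0.2,[-552,586,-60],0.263],[0.2,[-552,586,-60],0.263],[0.2,[-552,586,-60],0.263]]' 20
```

```text
t: 2.42
eef_pos: [0.5557, 0.0565, 0.3008]
ee_rot: [3.142, 0.0, 3.141]
force: [-0.2, -0.4, -0.4]
width: 0.0527
gripper_force: 0.0
```

Run:
```python
from h import *
t=optics.grab_frame("top");s=optics.grab_frame("side")
st=status.get_state();print(st["t"],st["eef_pos"],st["ee_rot"],st["q"],st["width"])
crop(s,240,120,120,150,4,"pics/s2.png")
```

```text
2.525 [0.5557 0.0564 0.301 ] [3.1413 0.0005 3.1402] [ 0.4516  0.1325 -0.152   0.     -1.2857 -2.0239] 0.052529200792117654
```

View pics/s2.png

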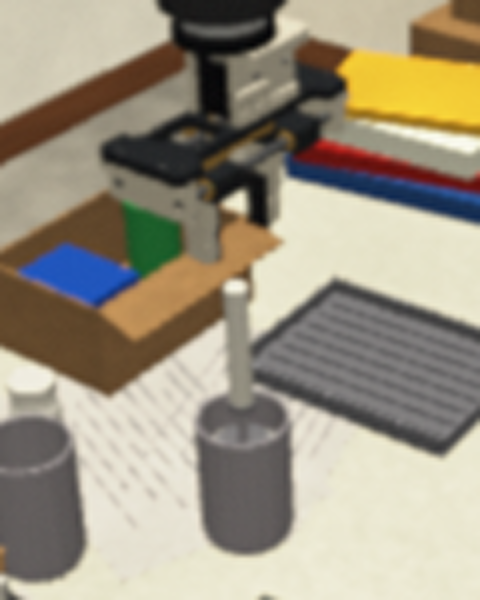

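```bash
python3 -m jog '[[0.2,[0,1,25],0],[0.2,[0,1,50],0],[0.2,[0,1,75],0],[0.2,[0,1,93],0],[0.2,[0,1,93],0],[-1,[0,1,93],0],[-1,[0,1,93],0],[-1,[0,1,93],0],[-1,[0,1,93],0],[-1,[0,1,93],0]]' 25
```

```text
t: 3.78
eef_pos: [0.5562, 0.0585, 0.2078]
ee_rot: [3.142, 0.0, 3.141]
force: [0.3, -0.6, 2.0]
width: 0.0196
gripper_force: 25.0
```

```bash
python3 -m jog '[[-1,[0,0,-20],0],[-1,[0,0,-40],0],[-1,[0,0,-58],0],[-1,[0,0,-58],0],[-1,[0,0,-58],0],[-1,[0,0,-38],0],[-1,[0,0,-18],0],[-1,[0,0,-5],0],[-1,[0,0,0.5],0],[-1,[0,0,0.5],0],[-1,[0,0,0.5],0]]' 25; python3 -c "
from h import *
s=optics.grab_frame('side');t=optics.grab_frame('top');cv2.imwrite('pics/s3.png',np.hstack([cv2.resize(i[:,:,::-1],(400,500)) for i in (s['color'][130:265,250:350],t['color'][150:250,220:300])]))"
```

```text
t: 5.15
eef_pos: [0.5566, 0.0584, 0.2077]
ee_rot: [-3.141, 0.001, 3.142]
force: [-1.1, -0.4, 3.7]
width: 0.0191
gripper_force: 25.0
```

View pics/s3.png

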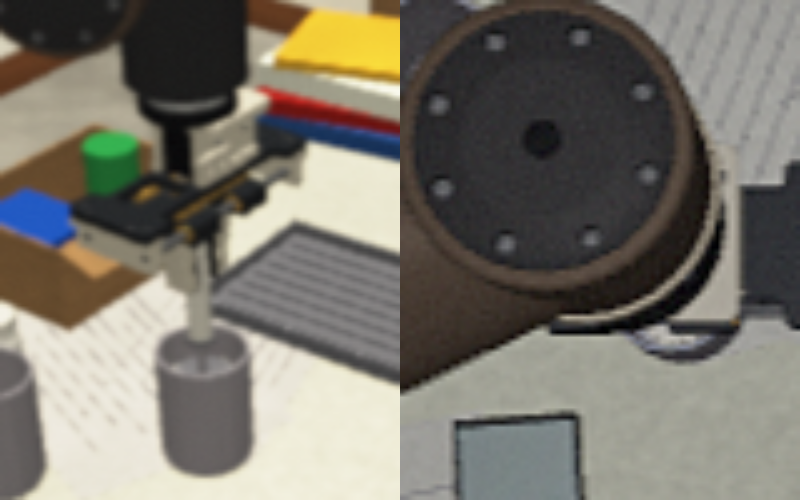

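The brush is held upright in the jaws (side crop, handle about (200,310)) and the tumbler still stands in place, so I'll do the second stroke and then draw the brush out.

```bash
python3 -m jog '[[-1,[0,0,-20],0],[-1,[0,0,-40],0],[-1,[0,0,-58],0],[-1,[0,0,-58],0],[-1,[0,0,-58],0],[-1,[0,0,-38],0],[-1,[0,0,-18],0],[-1,[0,0,-5],0],[-1,[0,0,0.5],0],[-1,[0,0,0.5],0],[-1,[0,0,0.5],0]]' 25; python3 -m jog '[[-1,[0,0,-25],0],[-1,[0,0,-50],0],[-1,[0,0,-75],0],[-1,[0,0,-100],0],[-1,[0,0,-125],0],[-1,[0,0,-150],0],[-1,[0,0,-165],0],[-1,[0,0,-165],0],[-1,[0,0,-165],0]]' 25
```

```text
t: 6.62
eef_pos: [0.5567, 0.0583, 0.2077]
ee_rot: [-3.141, 0.001, -3.141]
force: [-1.4, -1.3, 7.1]
width: 0.0194
gripper_force: 25.0
t: 7.75
eef_pos: [0.5557, 0.0585, 0.3703]
ee_rot: [-3.141, -0.002, 3.141]
force: [-0.1, 0.2, -1.0]
width: 0.0194
gripper_force: 25.0
```

```bash
python3 -m jog '[[-1,[-10,-25,0],0],[-1,[-25,-65,0],0],[-1,[-40,-110,0],0],[-1,[-57,-155,0],0],[-1,[-74,-200,0],0],[-1,[-90,-240,0],0],[-1,[-99,-263,10],0],[-1,[-99,-263,40],0],[-1,[-99,-263,70],0],[-1,[-99,-263,100],0],[-1,[-99,-263,125],0],[-1,[-99,-263,140],0],[-1,[-99,-263,143],0],[-1,[-99,-263,145],0],[-1,[-99,-263,147],0],[-1,[-99,-263,148],0],[-1,[-99,-263,148],0]]' 25; python3 -c "
from h import *
s=optics.grab_frame('side');t=optics.grab_frame('top');print(status.get_state()['force']);cv2.imwrite('pics/s4.png',np.hstack([cv2.resize(i[:,:,::-1],(400,500)) for i in (s['color'][100:265,280:412],t['color'][100:260,250:378])]))"
```

```text
t: 9.88
eef_pos: [0.6551, -0.2046, 0.2238]
ee_rot: [-3.142, 0.0, 3.141]
force: [-0.3, 0.2, -0.8]
width: 0.0198
gripper_force: 25.0
[-0.8886  1.0644 -1.2672]
```

View pics/s4.png

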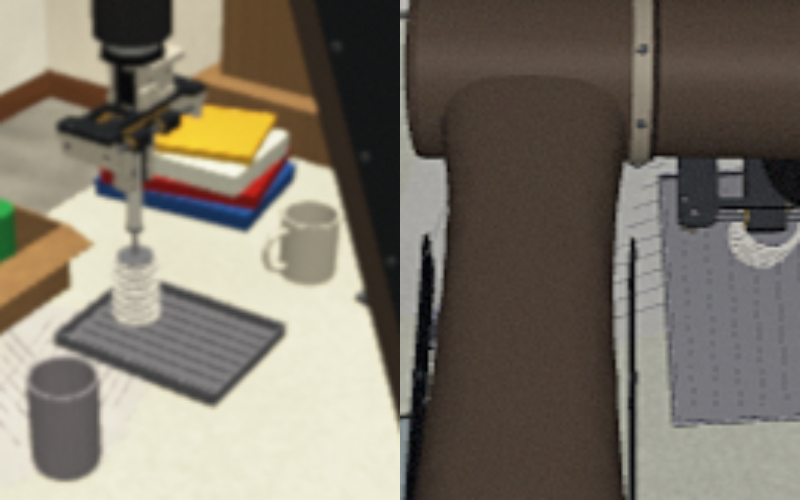

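The head stands over the tray's far part (side crop about (135,320)) with no contact force yet, and the tumbler is untouched. I'll descend gently to find contact.

```bash
for i in 1 2; do python3 -m jog '[[-1,[0,0,1],0],[-1,[0,0,2],0],[-1,[0,0,2],0]]' 25 | sed -n '2p;4p'; done
```

```text
eef_pos: [0.655, -0.2045, 0.2214]
force: [0.6, -0.2, -1.7]
eef_pos: [0.655, -0.2045, 0.2194]
force: [0.4, 0.7, -1.1]
```

```bash
for i in 1 2 3; do python3 -m jog '[[-1,[0,0,2],0],[-1,[0,0,3],0],[-1,[0,0,3],0]]' 25 | sed -n '2p;4p'; done
```

```text
eef_pos: [0.6551, -0.2045, 0.2164]
force: [0.8, -0.4, -1.1]
eef_pos: [0.655, -0.2046, 0.2134]
force: [0.4, -0.2, -1.0]
eef_pos: [0.655, -0.2045, 0.2104]
force: [-0.3, -0.9, -0.8]
```

```bash
for i in 1 2 3; do python3 -m jog '[[-1,[0,0,1],0],[-1,[0,0,2],0],[-1,[0,0,2],0]]' 25 | sed -n '2p;4p'; done
```

```text
eef_pos: [0.655, -0.2045, 0.2084]
force: [-0.0, 0.2, -1.2]
eef_pos: [0.655, -0.2045, 0.2064]
force: [0.2, 0.4, -0.4]
eef_pos: [0.6555, -0.2047, 0.2058]
force: [-1.5, 0.5, 6.3]
```

```bash
python3 -m jog '[[-1,[0,0,0],0],[-1,[0,0,0],0],[-1,[9,0,-0.5],0],[-1,[18,0,-1],0],[-1,[27,0,-1.5],0],[-1,[36,0,-1.5],0],[-1,[54,0,0],0],[-1,[73,0,2],0],[-1,[90,0,7],0],[-1,[107,0,13],0],[-1,[107,0,13],0]]' 10; python3 -c "
from h import *
s=optics.grab_frame('side');cv2.imwrite('pics/s5.png',cv2.resize(s['color'][100:265,280:412,::-1],(400,500)))"
```

```text
t: 14.35
eef_pos: [0.5458, -0.2045, 0.1913]
ee_rot: [3.141, -0.002, 3.141]
force: [-2.1, 0.5, 4.6]
width: 0.0197
gripper_force: 10.0
```

View pics/s5.png

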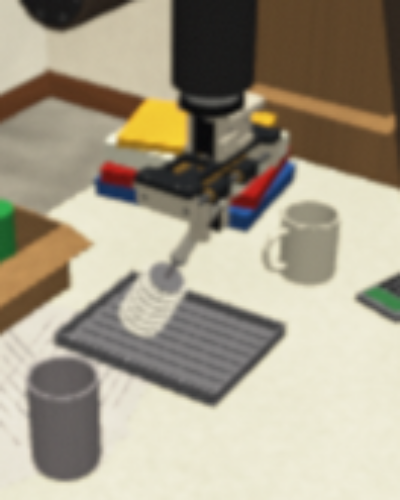

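The brush is pivoting in the jaws about its foot's edge, tilted about 30° (side crop: head (150,300), jaws (210,215)). I'll continue the arc, then tighten.

```bash
python3 -m jog '[[-1,[17,0,8],0],[-1,[33,0,16],0],[-1,[48,0,27],0],[-1,[62,0,38],0],[-1,[75,0,51],0],[-1,[87,0,65],0],[-1,[97,0,80],0],[-1,[107,0,95],0],[-1,[114,0,110],0],[-1,[120,0,124],0],[-1,[121,0,129],0],[-1,[121,0,129],0]]' 10; python3 -m jog '[[-1,[0,0,0],0],[-1,[0,0,0],0],[-1,[0,0,0],0],[-1,[0,0,-5],0],[-1,[0,0,-15],0],[-1,[0,0,-30],0],[-1,[0,0,-30],0],[-1,[0,0,-30],0]]' 55; python3 -c "
from h import *
s=optics.grab_frame('side');cv2.imwrite('pics/s6.png',cv2.resize(s['color'][100:265,280:412,::-1],(480,600)))"
```

```text
t: 15.9
eef_pos: [0.427, -0.2045, 0.0623]
ee_rot: [3.142, -0.001, 3.141]
force: [0.1, -0.0, -0.0]
width: 0.0195
gripper_force: 10.0
t: 16.9
eef_pos: [0.4269, -0.2044, 0.0925]
ee_rot: [3.141, 0.0, 3.141]
force: [0.5, -0.0, -1.0]
width: 0.0186
gripper_force: 55.0
```

View pics/s6.png

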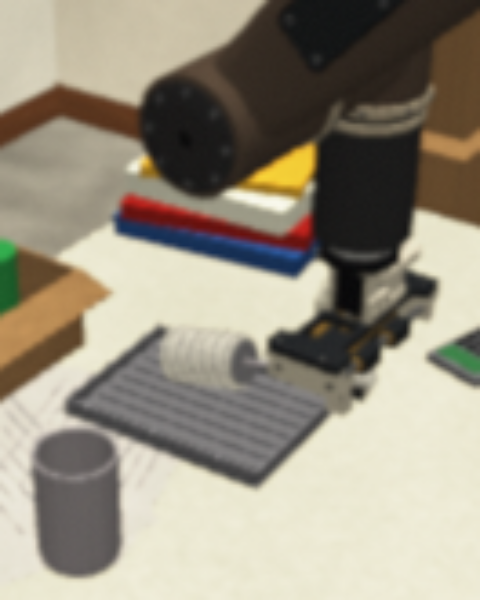

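The brush is clear of the tray and roughly level in the jaws (head about (205,360), jaws (330,380)); now I'll raise it slowly to about 25 cm.

```bash
python3 -m jog '[[-1,[0,0,-10],0],[-1,[0,0,-30],0],[-1,[0,0,-50],0],[-1,[0,0,-70],0],[-1,[0,0,-90],0],[-1,[0,0,-110],0],[-1,[0,0,-130],0],[-1,[0,0,-147],0],[-1,[0,0,-157],0],[-1,[0,0,-160],0],[-1,[0,0,-160],0],[-1,[0,0,-160],0],[-1,[0,0,-160],0],[-1,[0,0,-160],0]]' 55
python3 - <<'E'
from h import *
s=optics.grab_frame('side');t=optics.grab_frame('top')
i=s['color'][60:285,240:420,::-1].copy();cv2.imwrite('pics/s7.png',np.hstack([cv2.resize(i,(400,500)),cv2.resize(t['color'][100:260,270:398,::-1],(400,500))]))
g=np.array([.427,-.2045,.257])
for a in(-10,0,10,20,30):
  d=np.array([np.cos(np.radians(a)),0,-np.sin(np.radians(a))])
  print(a,[((proj(s,g+d*l)-[240,60])*400/180).round() for l in(.115,.205)])
E
```

```text
t: 18.7
eef_pos: [0.427, -0.2045, 0.2523]
ee_rot: [3.142, -0.0, 3.141]
force: [-1.1, 1.1, -1.0]
width: 0.0182
gripper_force: 55.0
-10 [array([245., 205.]), array([199., 182.])]
0 [array([244., 216.]), array([198., 201.])]
10 [array([245., 228.]), array([199., 222.])]
20 [array([247., 240.]), array([204., 242.])]
30 [array([251., 251.]), array([211., 261.])]
```

View pics/s7.png

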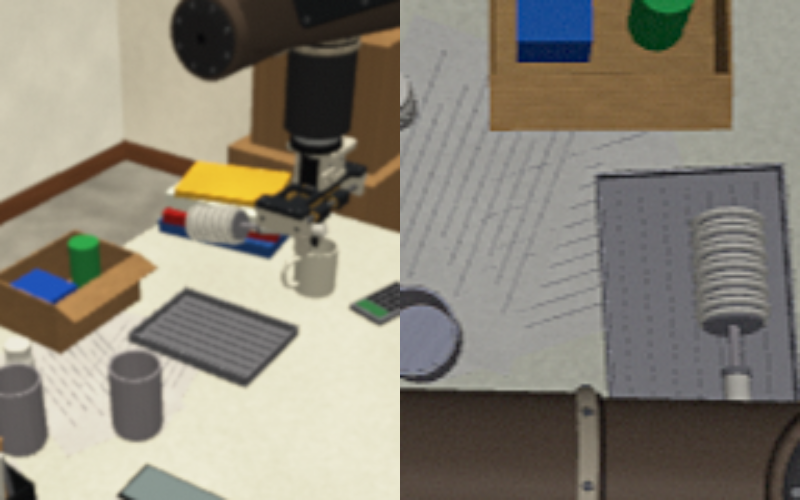

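The head runs from about (195,220) to (245,228) in the side crop, a slope of about 10°. It is over the tray, with the tumbler and everything else in place.

```bash
python3 -c "
from station import order;print(order.job_done())"
```

```text
the job is handed in; nothing more can be done
None
```

I handed the job in at about 19 s: I scrubbed the tumbler with two full strokes, drew the brush out, and am still holding it about 25 cm up, sloping about 10°, with its head over the tray. To level it I pressed its foot on the tray and let it pivot in the jaws; the tumbler and the other things in view looked undisturbed in the last pictures.

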